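# Clear the paper balls and hold the cleaner's safety cap open

### The arm

A 6-joint arm with a two-finger parallel gripper is mounted at the origin on a cart in front of the work surface, level with it; the furniture and walls round the work are solid. World frame = base frame: x ahead of the robot, y to its left, z up, the work surface at z = 0. Lengths are in mm, angles in degrees, forces in N, time in s.
With the tool pointing down it reaches from about 300 to 850 mm from the base axis. Payload 4.2 kg.
Tool frame: the origin (TCP) lies at the very end of the fingers, on their centre line; the grasp point (between the pads) lies 19 mm behind it; z points along the fingers, y is the direction in which the jaws open and shut (so a half turn about z gives the same grasp; the last joint's range is limited). The gripper opens to 91 mm and grips with 3 to 60 N. Pads are 32 mm wide; open, the fingers measure 118 mm over their backs; the gripper's body (76 mm by 178 mm) begins 60 mm behind the grasp point.
Start: joints at [62.51, 18.312, 89.639, -0, 72.044, -1.146], TCP at [255.172, 515.297, 213.976] pointing down, gripper open.
Joint ranges: [-177.97, 177.97], [-48.28, 115.42], [12.27, 149.76], [-77.06, 257.06], [2.81, 150.46], [-146.56, 146.56]. Speed limits (degrees/s): [147.25, 147.25, 180, 180, 180, 180].

### API

Orientations are given as [roll, pitch, yaw] about the fixed x, y, z axes, in that order (R = Rz(yaw) Ry(pitch) Rx(roll)).
In Python, from workcell import * gives the robot as it stands. The module is installed in compiled form; this text tells all that it offers.
- The arm moves only by the tool servo_tool, never from a script. Its argument "plan" is a list that holds one entry, the list of rows, each a list of 7 numbers: the shift along the tool's x, y, z in mm, then the turn, a rotation vector about the tool's x, y, z in rad, then the opening, from 0 (shut) to 1 (fully open). A call has 1 to 20 rows; each row is the pose to reach, as a shift and turn from the pose commanded when the call began, along the tool's axes at that moment; what a row does not reach only later rows make up. A row lasts 1/10 s, in which the tool goes at most 50 mm and 8.59 degrees, less where a joint would pass 70% of its speed; a pose out of reach is approached as far as the arm can. A call with a gripper value outside its range is refused whole. The fingers move at their own pace and stop on an object; "squeeze" is the grip in N (left out, the last holds). Time passes only in rows, so rows that repeat a pose let the fingers close. It gives the time, the measured TCP pose, the force and the opening at its end, in the units of the state.
- state(): the state, without advancing time (a new reading comes with each control period).
- grab_frame(name): name is "scene" or "top" or "wrist"; returns a dict with "color" (420x560x3 uint8, red, green, blue), "range_z" (420x560 float32, mm along the optical axis (not along the pixel's ray), 0 where there is no reading), "fx", "fy", "cx", "cy" (pixels), "dist_coeffs" ([k1, k2, p1, p2, k3] as OpenCV has them; the pictures are not rectified), "rvec" (rotation vector, rad) and "tvec" (3), from world to camera coordinates, as OpenCV has them; the wrist camera has in their place "tool_from_camera" (4x4, takes a point from camera to tool coordinates, whose origin is the TCP and whose axes are the flange's). Camera axes: x right, y down, z forward; pixel columns grow to the right and rows downward; lengths in mm; the calibration is good to about 2 mm. A picture is of the moment at which its call begins: read the wrist's pose just before it.
- job_done(): hands the job in, once; it reports no verdict.
The state is a dict: "time_s": time; "qpos": joint angles; "qvel": joint speeds; "effort": joint torques, N m; "ee_pos": TCP position; "ee_rot": TCP orientation; "force": force on the tool from outside, world axes, zero at the start; "torque": the same for the moment, N m; "gripper_width": finger opening in mm.
Only numpy, scipy, OpenCV 4.12 (cv2) and the standard library are available. Lean on these libraries where they do the work, as an engineer would, in place of code of your own. Each camera call takes 0.05 s, during which the arm holds its last target.

### The job

The desk is about to be wiped down: first put the two crumpled paper balls into the waste bin, and only then open the cleaner bottle. Its red safety cap has to be pushed down and kept down while you twist it anticlockwise about a sixth of a turn, then lift it straight off. Finish while still holding the cap in the gripper, level and still, right above the bottle's mouth and about 10 cm clear of it (do not put it down or let go); keep the bin standing and leave the coffee mug, the sticky notes and the mouse where they are.

Things in the scene. Friction and masses are not known exactly. Their poses are not given: they have to be found in the camera images.
- ball_near: crumpled white paper ball, irregular, about 43 mm across, 15 g, lying on the desk nearer to the robot than the other; origin at its centre, 20 mm above the desk at first
- ball_far: the other crumpled white paper ball, the same size and mass, farther from the robot; origin at its centre
- bin: small round dark grey desk waste bin with a black rim, open at the top, 95 mm high, 141 mm across the rim outside and about 126 mm inside, 102 mm inside at the floor, 5 mm floor, loose, 0.6 kg; origin at the centre of its underside, z up. It and the bottle may stand on either side of the paper balls
- bottle: white round cleaner bottle, 68 mm across with a teal band, set in a black rubber foot 92 mm across that is fixed to the desk: it cannot move or turn. Origin at the centre of the foot's underside, z up. Its shoulder tapers to the neck at z = 114 mm; the cap sits on the neck. (A wall screen hangs over the right rear of the desk, x over 0.56 m, y below 0.03 m, from 0.45 m up)
- mouth (a point): centre of the mouth of the bottle's neck, 145.5 mm above the desk, inside the cap while that is on
- cap: round red ribbed safety cap, white anticlockwise arrow on top, 42 mm across, 34 mm tall, 40 g, loose part; origin at the centre of its underside, z up (128 mm above the desk while on; top at 162 mm). Locked by three inner lugs: unpressed it turns only 5 degrees and cannot be lifted. Pressed, it turns anticlockwise seen from above; 37 to 83 degrees (best 60) from its first yaw it lifts straight off; a stop follows
- cap_grip (a point): point on the cap's axis 29 mm above its underside, in its solid upper 10 mm: where to grip it across, at any yaw. From rest the cap must go down at least 3.5 mm before it can turn, and meets a hard stop at 6.5 mm; the spring needs about 5 N to start and 10 N at 5 mm
- seal (a joint): spring-loaded sealing disc in the bottle's mouth that the cap presses down: its travel in m, about 0 while the cap sits locked, above 0.0035 when the cap is pushed far enough to turn, -0.001 when nothing presses it
- glass_mug: glass mug of coffee, 73 mm across without its handle, 92 mm tall, loose, at the right; origin at the centre of its underside
- sticky_notes: yellow block of sticky notes, 76x76 mm, pad 12 mm thick with a curled sheet up to 22 mm, loose; origin at the centre of its underside
- mouse: black computer mouse, 108x62x36 mm, loose, at the right; origin at the centre of its underside
There are look-alikes about, which are no part of the job. What is meant by the cap is not blue, and is the smaller of those in its own colour. Leave any purple look-alike of the ball_far alone.

How it is judged:
By the outcome, as a careful person would: the job done as asked, in the order asked, and still so for the second after the job is handed in, while the arm keeps its last pose, push and grip.
It also fails if it takes over 64 s, if anything falls off the work surface, if the arm or the gripper's body presses on something with over 40 N, if the wrist force passes 120 N, or if a joint passes its speed limit or range.

## Working session

There is one attempt and no reset: what is moved stays moved. The work goes in short steps, Python scripts to look and compute and a tool call to move; the robot and the scene stay as the last step left them, time stands still between calls to the robot, and variables do not carry over. Pictures are saved under pics/ and viewed, and the job is handed in when it is done.

Besides the shell and the picture viewer there is one more tool, called after "Emit:" in YAML: its name, and indented under it one key for each argument. servo_tool: Moves the arm, as the interface text tells. Its arguments: {"type":"object","properties":{"plan":{"type":"array"},"squeeze":{"type":"number"}},"required":["plan"]}

```bash
mkdir -p pics; cat > h.py <<'E'
from workcell import *
import numpy as np, cv2
from scipy.spatial.transform import Rotation as Ro
def snap(n,out=None):
    s=state() if n=="wrist" else None
    f=grab_frame(n)
    if n=="wrist":
        T=np.eye(4);T[:3,:3]=Ro.from_euler('xyz',s['ee_rot'],degrees=True).as_matrix();T[:3,3]=s['ee_pos']
        f['W']=T@np.array(f['tool_from_camera'])
    else:
        R=cv2.Rodrigues(np.array(f['rvec'],float))[0];T=np.eye(4);T[:3,:3]=R.T;T[:3,3]=-R.T@np.array(f['tvec'],float).ravel();f['W']=T
    if out: cv2.imwrite('pics/'+out+'.png',f['color'][:,:,::-1])
    K=np.array([[f['fx'],0,f['cx']],[0,f['fy'],f['cy']],[0,0,1]],float)
    h,w=f['range_z'].shape
    uv=np.stack(np.meshgrid(np.arange(w),np.arange(h)),-1).reshape(-1,1,2).astype(float)
    n_=cv2.undistortPoints(uv,K,np.array(f['dist_coeffs'],float)).reshape(h,w,2)
    z=f['range_z'].astype(float)
    P=np.dstack([n_*z[...,None],z])
    f['P']=P@f['W'][:3,:3].T+f['W'][:3,3]; f['P'][z==0]=np.nan
    return f
E
python3 - <<'E'
from h import *
import pickle
s=state();print(s)
for n in("scene","top","wrist"):
    f=snap(n,n+"0");pickle.dump({k:f[k] for k in('color','P','range_z','W')},open(n+'0.pkl','wb'))
E
```

```text
{'time_s': 0.0, 'qpos': array([ 6.25085858e+01,  1.83528970e+01,  8.97069398e+01,  8.88412423e-04,
        7.20433817e+01, -1.14507952e+00]), 'qvel': array([ 0.07037168, -0.02021408, -0.02358705,  0.09792881,  0.03655097,
       -0.13237846]), 'effort': array([-9.18880323e-04, -4.12445748e+01, -2.31980091e+01,  7.26771913e-02,
        4.55685973e-02, -1.54799482e-04]), 'ee_pos': array([254.93618428, 514.83030369, 213.10407446]), 'ee_rot': array([-1.79896819e+02, -2.90720016e-03,  1.53653388e+02]), 'force': array([ 0.0135738 , -0.12801836,  0.16057419]), 'torque': array([0.08109234, 0.00333485, 0.00198225]), 'gripper_width': 91.56264016039152}
```

View pics/scene0.png

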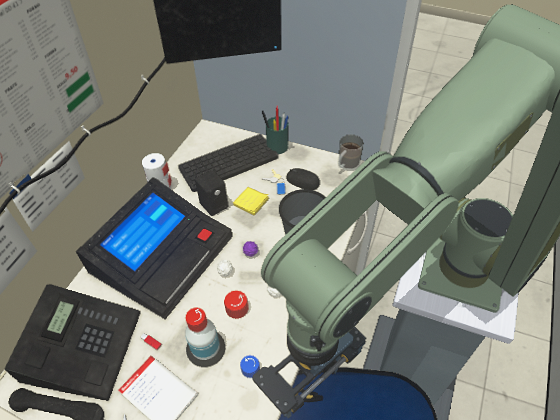

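View pics/top0.png

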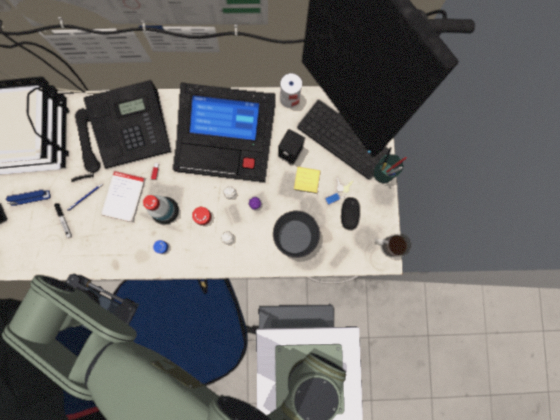

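View pics/wrist0.png

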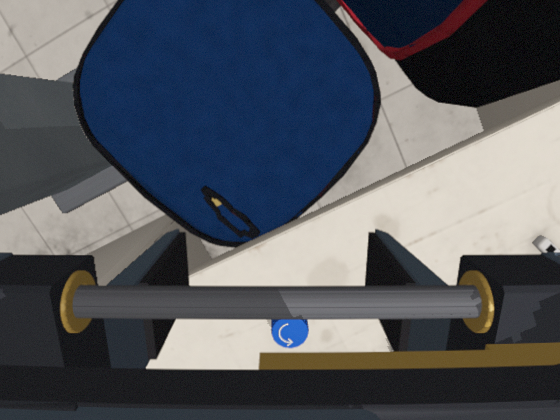

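Scene and top views: the white balls are at top pixels (230,192) and (228,238). The purple look-alike is at (255,203), the bin at (296,235) and the bottle at (160,208). The red cap on the bottle is at (152,203), with a bigger red cap on the desk at (201,215) and a blue one at (160,247). Next I'll measure these and crop in close.

```bash
python3 - <<'E'
import pickle,numpy as np,cv2
t=pickle.load(open('top0.pkl','rb'));s=pickle.load(open('scene0.pkl','rb'))
def show(d,u,v,r):
    print((u,v),np.round(d['P'][v,u]))
for f,pts in((t,dict(far=(230,192),near=(228,238),pur=(255,203),cap=(152,203),redd=(201,215),bin=(296,235))),):
    for n,(u,v) in pts.items(): print(n,np.round(f['P'][v,u]))
for nm,d in(('top',t),('scene',s)):
    P=d['P'];c=d['color'].astype(int);hsv=cv2.cvtColor(d['color'],cv2.COLOR_RGB2HSV)
    work=(P[...,0]>250)&(P[...,0]<800)&(abs(P[...,1])<650)
    red=((hsv[...,0]<8)|(hsv[...,0]>172))&(hsv[...,1]>150)&(hsv[...,2]>80)
    white=(hsv[...,1]<60)&(P[...,2]>10)&(P[...,2]<60)&(hsv[...,2]>110)
    for mn,m in(('red',red&work),('white',white&work),('bin',(hsv[...,2]<90)&(P[...,2]>80)&(P[...,2]<110)&work)):
        n,l,st,ce=cv2.connectedComponentsWithStats(m.astype(np.uint8))
        for i in range(1,n):
            if st[i,4]<15: continue
            q=P[l==i]; print(nm,mn,np.round(ce[i]),st[i,2:5],'med',np.round(np.nanmedian(q,0)),'lo',np.round(np.nanpercentile(q,3,0)),'hi',np.round(np.nanpercentile(q,97,0)))
a=cv2.resize(t['color'][165:265,130:330],None,fx=4,fy=4,interpolation=cv2.INTER_CUBIC)
b=cv2.resize(s['color'][230:370,170:310],(560,560),interpolation=cv2.INTER_CUBIC)
cv2.imwrite('pics/crop1.png',a[:,:,::-1]);cv2.imwrite('pics/crop2.png',b[:,:,::-1])
E
```

```text
far [575. 234.  39.]
near [431. 240.  37.]
pur [539. 156.  35.]
cap [522. 442. 157.]
redd [502. 323.  47.]
bin [440.  28.   5.]
top red [248. 163.] [ 12  11 113] med [668. 177.  43.] lo [654. 158.  37.] hi [683. 193.  49.]
top red [398. 163.] [13 10 20] med [ 647. -284.   97.] lo [ 644. -290.   56.] hi [ 650. -278.  131.]
top red [154. 173.] [ 6 11 42] med [648. 484.   9.] lo [631. 477.   3.] hi [664. 491.  14.]
top red [136. 178.] [14  5 30] med [633. 543.   9.] lo [625. 523.   5.] hi [640. 563.  13.]
top red [151. 202.] [ 15  14 119] med [525. 446. 161.] lo [507. 429. 145.] hi [541. 463. 165.]
top red [202. 215.] [ 18  17 171] med [505. 322.  44.] lo [478. 299.  37.] hi [524. 347.  49.]
top white [174. 152.] [ 5 40 45] med [708. 413.  41.] lo [653. 405.  16.] hi [765. 421.  55.]
top white [268. 160.] [ 4 29 29] med [683. 114.  35.] lo [636. 110.  11.] hi [718. 121.  51.]
top white [114. 193.] [ 21  30 117] med [583. 612.  12.] lo [543. 590.  10.] hi [623. 639.  15.]
top white [132. 191.] [ 19  19 100] med [589. 554.  12.] lo [566. 527.  10.] hi [615. 583.  14.]
top white [140. 184.
[... 3615 characters left out ...]
 [631. 597.  13.]
scene white [156. 414.] [10 12 29] med [549. 625.  11.] lo [542. 617.  10.] hi [558. 640.  13.]
scene white [149. 414.] [ 9  8 15] med [562. 634.  11.] lo [559. 624.  10.] hi [570. 638.  12.]
scene bin [275. 128.] [ 24  19 149] med [ 638. -241.   90.] lo [ 602. -290.   82.] hi [ 671. -226.  103.]
scene bin [210. 183.] [ 30  29 518] med [707.  49. 104.] lo [673.  13.  83.] hi [748.  80. 108.]
scene bin [297. 201.] [ 47  39 369] med [469.  -6.  94.] lo [408. -33.  81.] hi [500.  98.  99.]
scene bin [173. 200.] [ 16  15 128] med [784. 131.  85.] lo [761. 106.  81.] hi [799. 143.  95.]
scene bin [119. 266.] [ 6  8 18] med [797. 368.  82.] lo [793. 359.  80.] hi [800. 378.  84.]
```

View pics/crop1.png

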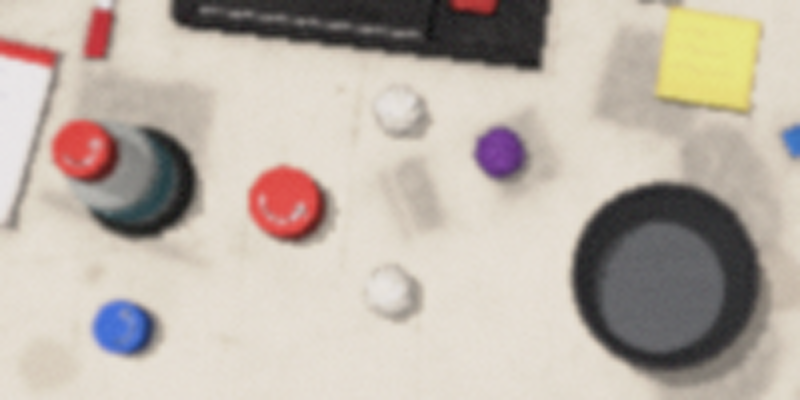

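View pics/crop2.png

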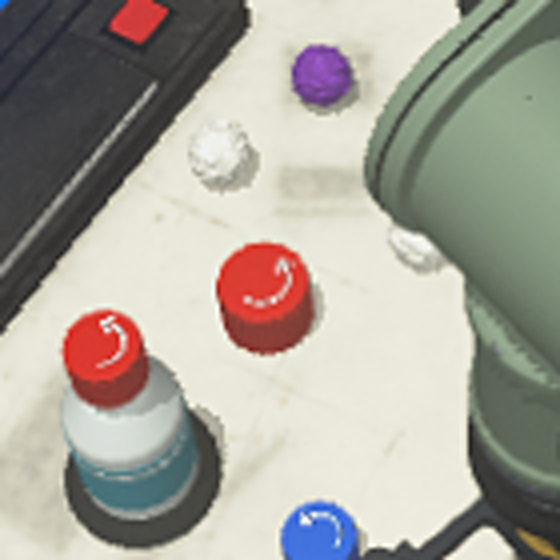

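Two red caps could be taken for the target: one on the bottle at scene (195,319), about 42 mm across, and a bigger loose one at (235,303), about 52 mm across. The blue one at scene (250,365) is out. The target is the smaller red one, on the bottle at (523,447). The white balls are at (435,245) and (576,238), the purple one stays put, and the bin centre is near (435,33).

```bash
cat > pl.py <<'E'
import sys,json,numpy as np
# usage: x y z yaw -> x y z yaw ... 
def rel(c,ts):
    a=np.radians(c[3]);R=np.array([[np.cos(a),np.sin(a),0],[np.sin(a),-np.cos(a),0],[0,0,-1]])
    for t in ts:
        d=R.T@(np.array(t[:3])-c[:3]);print(t,'->',np.round(d,1),'rz',round(-np.radians(t[3]-c[3]),4))
E
python3 -c "
from pl import *
rel([255.172,515.297,213.976,153.656],[[435,245,120,180],[435,245,5,180]])"
```

```text
[435, 245, 120, 180] -> [-281.1 -162.4   94. ] rz -0.4598
[435, 245, 5, 180] -> [-281.1 -162.4  209. ] rz -0.4598
```

Emit:
servo_tool:
  plan:
    - [[-281.1,-162.4,94,0,0,-0.4598,0.8],[-281.1,-162.4,94,0,0,-0.4598,0.8],[-281.1,-162.4,94,0,0,-0.4598,0.8],[-281.1,-162.4,94,0,0,-0.4598,0.8],[-281.1,-162.4,94,0,0,-0.4598,0.8],[-281.1,-162.4,94,0,0,-0.4598,0.8],[-281.1,-162.4,94,0,0,-0.4598,0.8],[-281.1,-162.4,94,0,0,-0.4598,0.8],[-281.1,-162.4,94,0,0,-0.4598,0.8],[-281.1,-162.4,94,0,0,-0.4598,0.8]]
  squeeze: 10

```text
time_s: 1.15
ee_pos: [434.8, 245.9, 120.2]
ee_rot: [180.0, 0.0, -180.0]
force: [0.3, -0.1, 0.1]
gripper_width: 72.9
```

```bash
python3 - <<'E'
from h import *
print(state()['ee_pos'],state()['ee_rot'],state()['gripper_width'])
f=snap("wrist","w1");P=f['P'];hsv=cv2.cvtColor(f['color'],cv2.COLOR_RGB2HSV)
m=(hsv[...,1]<60)&(P[...,2]>10)&(P[...,2]<60)&(hsv[...,2]>110)
n,l,st,ce=cv2.connectedComponentsWithStats(m.astype(np.uint8))
for i in range(1,n):
    if st[i,4]>200: q=P[l==i];print(ce[i],st[i,2:5],np.round(np.nanpercentile(q,[2,50,98],axis=0)))
E
```

```text
[434.76498543 245.90754423 120.22439464] [ 1.79959956e+02  1.42366962e-02 -1.79959056e+02] 72.88447943518658
[277.08883929 209.05625   ] [  55   55 2240] [[415. 228.  19.]
 [430. 246.  33.]
 [450. 264.  39.]]
```

View pics/w1.png

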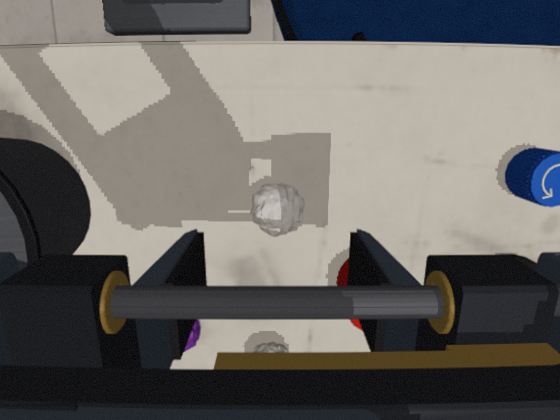

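Wrist view: the near ball is at pixel (277,209), which is world (433,246), centred between the fingers. Descending to grasp it.

Emit:
servo_tool:
  plan:
    - [[1,1,50,0,0,0,0.8],[1,1,95,0,0,0,0.8],[1,1,115,0,0,0,0.8],[1,1,115,0,0,0,0.8],[1,1,115,0,0,0,0.2],[1,1,115,0,0,0,0.2],[1,1,115,0,0,0,0.2],[1,1,115,0,0,0,0.2],[1,1,115,0,0,0,0.2],[1,1,115,0,0,0,0.2],[1,1,70,0,0,0,0.2],[1,1,30,0,0,0,0.2],[1,1,-15,0,0,0,0.2],[1,1,-15,0,0,0,0.2]]
  squeeze: 10

```text
time_s: 2.6
ee_pos: [437.6, 247.9, 140.8]
ee_rot: [179.6, 0.7, 180.0]
force: [0.6, 0.2, 0.3]
gripper_width: 41.5
```

Emit:
servo_tool:
  plan:
    - [[-1,-50,0,0,0,0,0.2],[-1,-100,0,0,0,0,0.2],[-1,-150,0,0,0,0,0.2],[-1,-190,0,0,0,0,0.2],[-1,-213,0,0,0,0,0.2],[-1,-213,0,0,0,0,0.2],[-1,-213,20,0,0,0,0.2],[-1,-213,45,0,0,0,0.2],[-1,-213,60,0,0,0,0.2],[-1,-213,60,0,0,0,0.2],[-1,-213,60,0,0,0,0.2],[-1,-213,60,0,0,0,0.65],[-1,-213,60,0,0,0,0.65],[-1,-213,60,0,0,0,0.65],[-1,-213,60,0,0,0,0.65],[-1,-213,20,0,0,0,0.65],[-1,-213,-20,0,0,0,0.65],[-1,-213,-20,0,0,0,0.65]]

```text
time_s: 4.4
ee_pos: [438.7, 33.2, 159.8]
ee_rot: [180.0, 0.6, 180.0]
force: [-0.0, 0.8, 0.3]
gripper_width: 59.3
```

```bash
python3 - <<'E'
from h import *
f=snap("top","t2");f=snap("scene","s2")
import os
i=cv2.imread('pics/t2.png')[150:280,130:330];cv2.imwrite('pics/t2c.png',cv2.resize(i,None,fx=4,fy=4))
E
python3 -c "
from pl import *
rel([435,33,155,180],[[576,238,110,180],[576,238,5,180],[575,239,5,180]])"
```

```text
[576, 238, 110, 180] -> [-141.  205.   45.] rz -0.0
[576, 238, 5, 180] -> [-141.  205.  150.] rz -0.0
[575, 239, 5, 180] -> [-140.  206.  150.] rz -0.0
```

View pics/t2c.png

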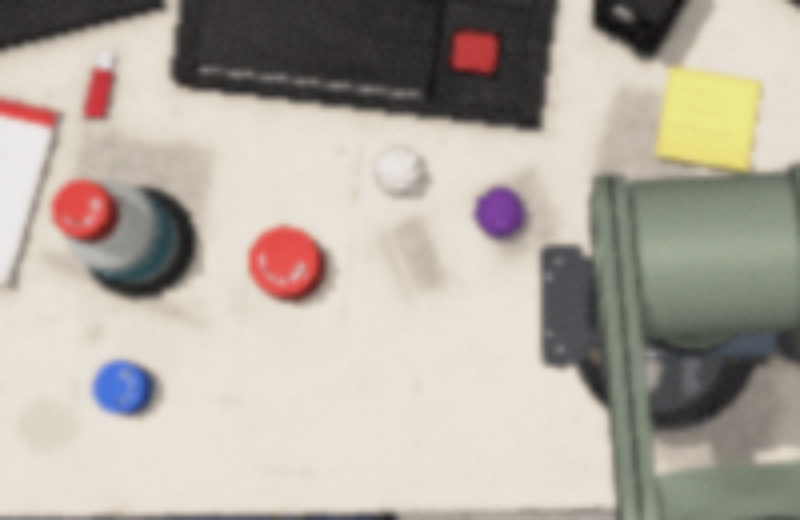

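View pics/s2.png

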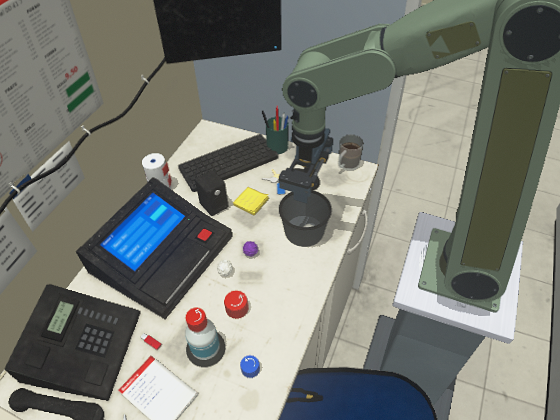

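The near ball is gone from the desk and the bin is still standing. The far ball is still at top crop (399,170), scene (224,268). Moving above it.

Emit:
servo_tool:
  plan:
    - [[-30,40,0,0,0,0,0.8],[-60,80,0,0,0,0,0.8],[-90,120,10,0,0,0,0.8],[-120,160,30,0,0,0,0.8],[-141,206,45,0,0,0,0.8],[-141,206,45,0,0,0,0.8],[-141,206,45,0,0,0,0.8],[-141,206,45,0,0,0,0.8]]

```text
time_s: 5.3
ee_pos: [574.9, 237.9, 109.2]
ee_rot: [-179.9, -0.1, 180.0]
force: [-0.1, 0.6, -0.0]
gripper_width: 73.4
```

```bash
python3 - <<'E'
from h import *
print(state()['ee_pos'],state()['ee_rot'],state()['gripper_width'])
f=snap("wrist","w3");P=f['P'];hsv=cv2.cvtColor(f['color'],cv2.COLOR_RGB2HSV)
m=(hsv[...,1]<60)&(P[...,2]>10)&(P[...,2]<60)&(hsv[...,2]>110)
n,l,st,ce=cv2.connectedComponentsWithStats(m.astype(np.uint8))
for i in range(1,n):
    if st[i,4]>200: q=P[l==i];print(ce[i],st[i,2:5],np.round(np.nanpercentile(q,[2,50,98],axis=0)))
E
```

```text
[574.88989827 237.86035287 109.17301737] [-1.79919224e+02 -1.32742791e-01  1.79991864e+02] 73.3871457624635
[414.81333333 101.35466667] [ 54  36 375] [[487. 308.  43.]
 [493. 322.  44.]
 [507. 342.  46.]]
[279.16896696 219.06482643] [  57   56 2391] [[559. 221.  18.]
 [574. 239.  33.]
 [595. 258.  40.]]
```

View pics/w3.png

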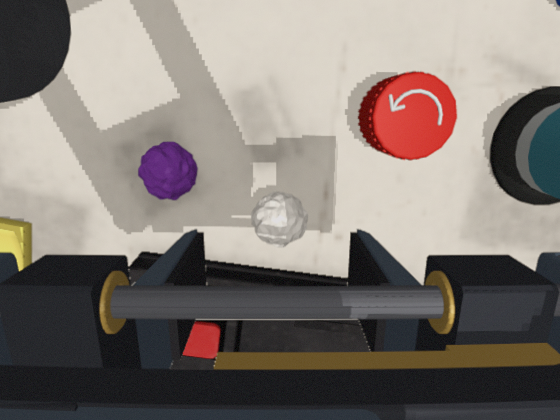

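Far ball at pixel (279,219), world (577,239), and the fingers straddle it clear of the purple ball. Grasping it.

Emit:
servo_tool:
  plan:
    - [[-1,0,50,0,0,0,0.8],[-1,0,90,0,0,0,0.8],[-1,0,105,0,0,0,0.8],[-1,0,105,0,0,0,0.8],[-1,0,105,0,0,0,0.2],[-1,0,105,0,0,0,0.2],[-1,0,105,0,0,0,0.2],[-1,0,105,0,0,0,0.2],[-1,0,105,0,0,0,0.2],[-1,0,105,0,0,0,0.2],[-1,0,70,0,0,0,0.2],[-1,0,30,0,0,0,0.2],[-1,0,-15,0,0,0,0.2],[-1,0,-25,0,0,0,0.2],[-1,0,-25,0,0,0,0.2]]

```text
time_s: 6.85
ee_pos: [578.0, 239.5, 137.1]
ee_rot: [179.9, 0.2, -180.0]
force: [1.3, -0.3, -0.9]
gripper_width: 39.0
```

```bash

python3 -c "
from pl import *
rel([577,239,135,180],[[435,33,135,180],[435,33,78,180],[435,33,170,180]])"
```

```text
[435, 33, 135, 180] -> [ 142. -206.    0.] rz -0.0
[435, 33, 78, 180] -> [ 142. -206.   57.] rz -0.0
[435, 33, 170, 180] -> [ 142. -206.  -35.] rz -0.0
```

Emit:
servo_tool:
  plan:
    - [[28,-40,0,0,0,0,0.2],[56,-80,0,0,0,0,0.2],[84,-120,0,0,0,0,0.2],[112,-160,0,0,0,0,0.2],[132,-192,0,0,0,0,0.2],[142,-206,0,0,0,0,0.2],[142,-206,0,0,0,0,0.2],[142,-206,30,0,0,0,0.2],[142,-206,57,0,0,0,0.2],[142,-206,57,0,0,0,0.2],[142,-206,57,0,0,0,0.2],[142,-206,57,0,0,0,0.65],[142,-206,57,0,0,0,0.65],[142,-206,57,0,0,0,0.65],[142,-206,57,0,0,0,0.65],[142,-206,20,0,0,0,0.65],[142,-206,-20,0,0,0,0.65],[142,-206,-65,0,0,0,0.65],[142,-206,-65,0,0,0,0.65]]

```text
time_s: 8.75
ee_pos: [438.9, 33.2, 205.9]
ee_rot: [180.0, 0.8, 180.0]
force: [0.5, 0.7, -0.6]
gripper_width: 59.0
```

```bash
python3 - <<'E'
from h import *
f=snap("wrist","w4");f=snap("top","t4");P=f['P'];hsv=cv2.cvtColor(f['color'],cv2.COLOR_RGB2HSV)
f=snap("scene","s4")
for nm,(a,b) in dict(top=("t4",0)).items(): pass
E
```

```text
(no output)
```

View pics/w4.png

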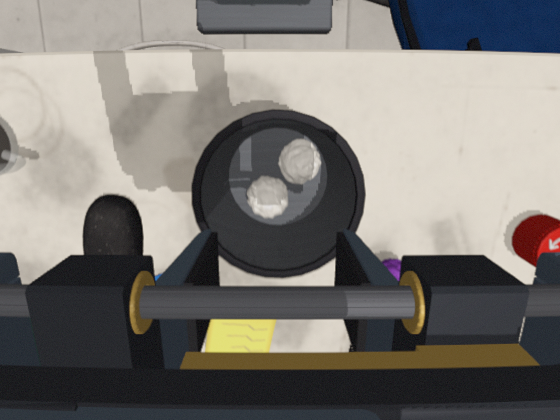

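View pics/s4.png

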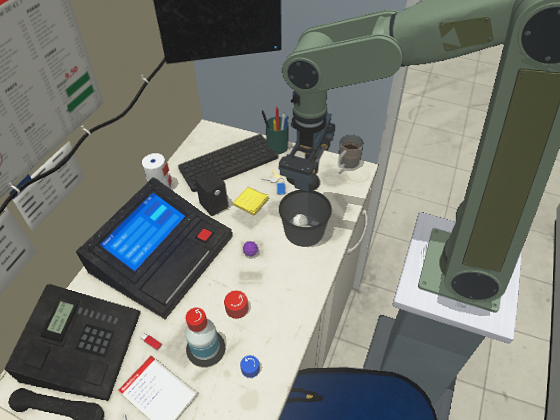

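Both balls are in the bin, at wrist pixels (266,198) and (300,160), and the bin is upright. Next, moving above the bottle.

```bash

python3 -c "
from pl import *
rel([435,33,200,180],[[523,447,260,100]])"
```

```text
[523, 447, 260, 100] -> [-88. 414. -60.] rz 1.3963
```

Emit:
servo_tool:
  plan:
    - [[-8,40,-30,0,0,0.14,0.85],[-16,80,-60,0,0,0.28,0.85],[-26,125,-60,0,0,0.42,0.85],[-36,170,-60,0,0,0.56,0.85],[-45,215,-60,0,0,0.7,0.85],[-55,260,-60,0,0,0.84,0.85],[-65,305,-60,0,0,0.98,0.85],[-74,350,-60,0,0,1.12,0.85],[-82,390,-60,0,0,1.26,0.85],[-88,414,-60,0,0,1.3963,0.85],[-88,414,-60,0,0,1.3963,0.85],[-88,414,-60,0,0,1.3963,0.85],[-88,414,-60,0,0,1.3963,0.85],[-88,414,-60,0,0,1.3963,0.85]]

```text
time_s: 10.3
ee_pos: [522.9, 445.7, 260.0]
ee_rot: [-180.0, 0.0, 100.0]
force: [0.3, -0.1, -0.0]
gripper_width: 77.7
```

```bash
cat > capm.py <<'E'
from h import *
def cap(n,zlo,zhi,out):
    f=snap(n,out);P=f['P'];hsv=cv2.cvtColor(f['color'],cv2.COLOR_RGB2HSV)
    m=((hsv[...,0]<8)|(hsv[...,0]>172))&(hsv[...,1]>120)&(P[...,2]>zlo)&(P[...,2]<zhi)&(np.hypot(P[...,0]-523,P[...,1]-447)<60)
    m=cv2.morphologyEx(m.astype(np.uint8),cv2.MORPH_CLOSE,np.ones((9,9)))&(P[...,2]>zlo)
    n,l,st,ce=cv2.connectedComponentsWithStats(m.astype(np.uint8))
    for i in range(1,n):
        if st[i,4]>60:
            q=P[l==i];q=q[~np.isnan(q[:,0])]
            (c,r)=cv2.minEnclosingCircle(q[:,:2].astype(np.float32))
            print(out,ce[i],st[i,2:5],np.round(np.percentile(q,[2,50,98],axis=0),1).tolist(),'circ',c,r)
E
python3 - <<'E'
from capm import *
s=state();print(s['ee_pos'],s['ee_rot'],s['force'],s['torque'],s['qpos'])
cap("wrist",155,175,"w5");cap("top",155,175,"t5");cap("scene",155,175,"s5")
E
```

```text
[522.93594121 445.71576348 260.02668989] [-1.79976731e+02  2.42711630e-02  9.99694861e+01] [ 0.30062614 -0.08384857 -0.03584216] [-0.09447529  0.0616453  -0.00183898] [ 3.94877946e+01  2.77021166e+01  6.82877102e+01 -9.70869994e-03
  8.40423800e+01  2.95193238e+01]
w5 [280.83364055 205.02119816] [  54   53 2170] [[506.6, 431.3, 156.7], [525.0, 449.9, 160.3], [543.6, 467.8, 161.9]] circ (525.1074829101562, 449.20965576171875) 20.967838287353516
s5 [195.15306122 316.84353741] [ 20  19 294] [[505.4, 431.4, 156.3], [522.6, 449.7, 162.0], [541.8, 467.4, 165.2]] circ (523.07763671875, 448.9447937011719) 21.082387924194336
```

View pics/w5.png

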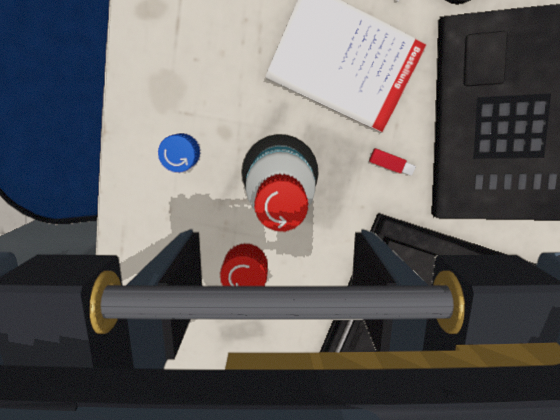

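Wrist view: the target cap is at pixel (281,205), 42 mm across and on the bottle; the other red cap is lower, on the desk. Its centre is about (524.3,449). Centring on it and coming closer.

```bash

python3 -c "
from pl import *
rel([523,447,260,100],[[524.3,449,190,100]])"
```

```text
[524.3, 449, 190, 100] -> [ 1.7  1.6 70. ] rz -0.0
```

Emit:
servo_tool:
  plan:
    - [[1.7,1.6,35,0,0,0,0.85],[1.7,1.6,60,0,0,0,0.85],[1.7,1.6,70,0,0,0,0.85],[1.7,1.6,70,0,0,0,0.85],[1.7,1.6,70,0,0,0,0.85],[1.7,1.6,70,0,0,0,0.85]]

```text
time_s: 11.05
ee_pos: [525.0, 449.5, 191.9]
ee_rot: [179.8, -0.1, 100.0]
force: [-0.6, -0.1, 0.5]
gripper_width: 77.4
```

```bash
python3 - <<'E'
from capm import *
s=state();print(s['ee_pos'],s['ee_rot'],s['force'],s['torque'])
cap("wrist",150,175,"w6")
s=state();print(s['ee_pos'])
E
```

```text
[525.04843895 449.53824875 191.92327955] [ 1.79827731e+02 -1.01557848e-01  9.99956431e+01] [-0.62102449 -0.0632757   0.47215515] [-0.07309857 -0.01916727 -0.05504533]
w6 [277.31437768 238.40906652] [  70   69 3728] [[506.5, 431.3, 153.9], [525.0, 450.9, 160.2], [543.6, 468.5, 161.7]] circ (525.4857177734375, 449.4025573730469) 21.08245086669922
[524.96130233 449.48879064 191.79412273]
```

View pics/w6.png

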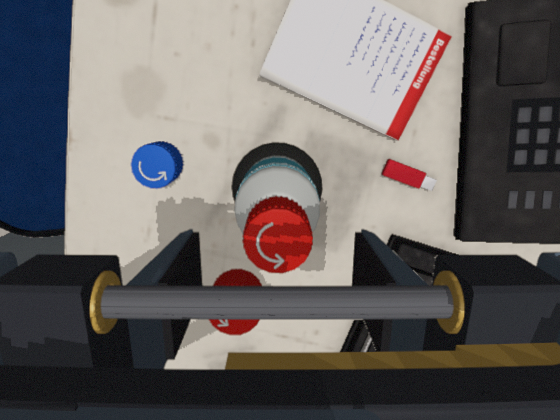

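Emit:
servo_tool:
  plan:
    - [[0,0,25,0,0,0,0.85],[0,0,45,0,0,0,0.85],[0,0,52,0,0,0,0.85],[0,0,52,0,0,0,0.85],[0,0,52,0,0,0,0.85],[0,0,52,0,0,0,0.2],[0,0,52,0,0,0,0.2],[0,0,52,0,0,0,0.2],[0,0,52,0,0,0,0.2],[0,0,52,0,0,0,0.2],[0,0,52,0,0,0,0.2],[0,0,52,0,0,0,0.2],[0,0,52,0,0,0,0.2],[0,0,52,0,0,0,0.2]]
  squeeze: 45

```text
time_s: 12.5
ee_pos: [525.0, 449.2, 138.3]
ee_rot: [179.9, -0.0, 100.0]
force: [4.1, 1.0, 0.4]
gripper_width: 40.5
```

```bash
python3 - <<'E'
from h import *
s=state();print(s['ee_pos'],s['ee_rot'],s['force'],s['torque'],s['gripper_width'],s['qpos'])
E
```

```text
[525.03678397 449.1811592  138.27711157] [ 1.79894745e+02 -2.74535657e-02  9.99970133e+01] [4.05861537 0.97450123 0.40550761] [ 0.04472847 -0.61711545  0.00229776] 40.54354467667286 [ 3.96077823e+01  3.14872807e+01  7.92202914e+01 -3.01031575e-02
  6.91873566e+01  2.96214645e+01]
```

Held at 40.5 mm wide. Pushing down 5 mm.

Emit:
servo_tool:
  plan:
    - [[0,0.5,1,0,0,0,0.2],[0,0.5,2,0,0,0,0.2],[0,0.5,3,0,0,0,0.2],[0,0.5,4,0,0,0,0.2],[0,0.5,5,0,0,0,0.2],[0,0.5,5,0,0,0,0.2],[0,0.5,5,0,0,0,0.2],[0,0.5,5,0,0,0,0.2]]

```text
time_s: 13.3
ee_pos: [525.1, 449.2, 134.7]
ee_rot: [179.9, -0.1, 100.0]
force: [1.4, -0.3, 7.5]
gripper_width: 40.6
```

```bash
python3 - <<'E'
from h import *
s=state();print(s['ee_pos'],s['ee_rot'],s['force'],s['torque'],s['gripper_width'])
E
```

```text
[525.07500987 449.228285   134.7392408 ] [ 1.79898863e+02 -5.18156947e-02  9.99995280e+01] [ 1.401105   -0.33239998  7.45549469] [-0.24937122 -0.15852803 -0.00193288] 40.57943544298272
```

Emit:
servo_tool:
  plan:
    - [[0,0.2,1,0,0,0,0.2],[0,0.2,2,0,0,0,0.2],[0,0.2,2.5,0,0,0,0.2],[0,0.2,2.5,0,0,0,0.2],[0,0.2,2.5,0,0,0,0.2]]

```text
time_s: 13.8
ee_pos: [525.1, 449.2, 132.7]
ee_rot: [179.9, -0.1, 100.0]
force: [1.5, -2.5, 10.0]
gripper_width: 40.5
```

```bash
python3 - <<'E'
from h import *
s=state();print(s['ee_pos'],s['ee_rot'],s['force'],s['torque'],s['gripper_width'])
E
```

```text
[525.08798276 449.23456175 132.70705944] [ 1.79907810e+02 -5.65579516e-02  9.99995774e+01] [ 1.49434093 -2.48732938  9.96812612] [-0.31500228  0.03146404 -0.00104638] 40.506376561087315
```

10 N at about 5.3 mm, so it is pressed far enough. Starting with a 15° twist to test.

Emit:
servo_tool:
  plan:
    - [[0,0,0,0,0,-0.065,0.2],[0,0,0,0,0,-0.13,0.2],[0,0,0,0,0,-0.195,0.2],[0,0,0,0,0,-0.262,0.2],[0,0,0,0,0,-0.262,0.2]]

```text
time_s: 14.3
ee_pos: [524.9, 449.6, 132.7]
ee_rot: [179.9, -0.1, 115.1]
force: [-0.7, -0.5, 10.0]
gripper_width: 40.4
```

```bash
python3 - <<'E'
from h import *
s=state();print(s['ee_pos'],s['ee_rot'],s['force'],s['torque'],s['gripper_width'])
E
```

```text
[524.86289127 449.55891225 132.73512374] [ 1.79899110e+02 -6.97883952e-02  1.15072388e+02] [-0.70604468 -0.47856978 10.04170449] [-0.14873106 -0.0130199   0.0469525 ] 40.42470575629627
```

It turns freely with very little torque. Doing the remaining 45°.

Emit:
servo_tool:
  plan:
    - [[0,0,0,0,0,-0.08,0.2],[0,0,0,0,0,-0.16,0.2],[0,0,0,0,0,-0.24,0.2],[0,0,0,0,0,-0.32,0.2],[0,0,0,0,0,-0.4,0.2],[0,0,0,0,0,-0.48,0.2],[0,0,0,0,0,-0.56,0.2],[0,0,0,0,0,-0.64,0.2],[0,0,0,0,0,-0.72,0.2],[0,0,0,0,0,-0.785,0.2],[0,0,0,0,0,-0.785,0.2],[0,0,0,0,0,-0.785,0.2]]

```text
time_s: 15.5
ee_pos: [524.7, 449.7, 132.7]
ee_rot: [179.9, 0.0, 160.0]
force: [0.1, -0.9, 9.6]
gripper_width: 40.6
```

```bash
python3 - <<'E'
from h import *
s=state();print(s['ee_pos'],s['ee_rot'],s['force'],s['torque'],s['gripper_width'])
f=snap("wrist","w7")
E
```

```text
[524.74270356 449.66600958 132.72866125] [1.79875005e+02 8.27552455e-03 1.59995335e+02] [ 0.0502226  -0.91723856  9.55729441] [-0.10099238  0.04384136  0.0155977 ] 40.64210854168145
```

View pics/w7.png

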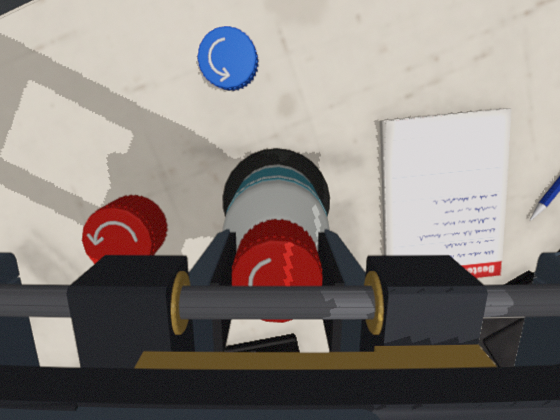

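Lifting slowly at first.

Emit:
servo_tool:
  plan:
    - [[0,0,-2,0,0,0,0.2],[0,0,-4,0,0,0,0.2],[0,0,-6,0,0,0,0.2],[0,0,-9,0,0,0,0.2],[0,0,-12,0,0,0,0.2],[0,0,-15,0,0,0,0.2],[0,0,-15,0,0,0,0.2]]

```text
time_s: 16.25
ee_pos: [524.6, 448.9, 145.2]
ee_rot: [-180.0, -0.0, 160.0]
force: [0.2, -0.3, 0.0]
gripper_width: 40.4
```

No resistance: the cap is free, 7 mm above its locked rest height. Raising it to the final height.

Emit:
servo_tool:
  plan:
    - [[0,0,-8,0,0,0,0.2],[0,0,-18,0,0,0,0.2],[0,0,-30,0,0,0,0.2],[0,0,-45,0,0,0,0.2],[0,0,-60,0,0,0,0.2],[0,0,-75,0,0,0,0.2],[0,0,-90,0,0,0,0.2],[0,0,-100,0,0,0,0.2],[0,0,-107,0,0,0,0.2],[0,0,-110,0,0,0,0.2],[0,0,-110,0,0,0,0.2],[0,0,-110,0,0,0,0.2],[0,0,-110,0,0,0,0.2],[0,0,-110,0,0,0,0.2],[0,0,-110,0,0,0,0.2],[0,0,-110,0,0,0,0.2]]

```text
time_s: 17.85
ee_pos: [524.9, 449.1, 255.3]
ee_rot: [-180.0, -0.0, 160.0]
force: [-0.3, 0.2, -0.2]
gripper_width: 40.5
```

```bash
python3 - <<'E'
from capm import *
s=state();print(s['ee_pos'],s['ee_rot'],s['force'],s['torque'],s['gripper_width'],s['qvel'])
cap("wrist",230,300,"w8");cap("scene",200,300,"s8");f=snap("top","t8")
f=snap("scene");P=f['P']
# neck/mouth top: points within 60mm of bottle between 110 and 160
m=(np.hypot(P[...,0]-524,P[...,1]-449)<35)&(P[...,2]>135)&(P[...,2]<175)
q=P[m];print(len(q),np.round(np.percentile(q,[2,50,98],axis=0),1) if len(q) else '')
i=cv2.imread('pics/s8.png')[200:370,150:340];cv2.imwrite('pics/s8c.png',cv2.resize(i,None,fx=3.5,fy=3.5))
E
```

```text
[524.93465778 449.09176963 255.33247138] [-1.79993761e+02 -9.50184806e-03  1.59986222e+02] [-0.31608003  0.22037456 -0.21199548] [-0.00838798  0.01316562 -0.01426567] 40.48984210284874 [-0.03645678 -0.05960376 -0.15849402  0.02708032  0.09013395 -0.02913729]
w8 [276.64627498 256.85200888] [  93   67 4953] [[504.1, 432.3, 248.7], [513.8, 453.1, 276.8], [529.2, 468.9, 278.4]] circ (521.9962158203125, 449.7057800292969) 20.935115814208984
s8 [189.66374269 291.23099415] [ 18  26 342] [[503.2, 430.0, 249.7], [513.2, 452.7, 277.5], [528.1, 467.7, 282.9]] circ (510.9320068359375, 455.4034423828125) 32.69731903076172
131 [[513.7 433.1 135.4]
 [521.1 450.1 144.9]
 [539.1 461.5 155.2]]
```

View pics/s8.png

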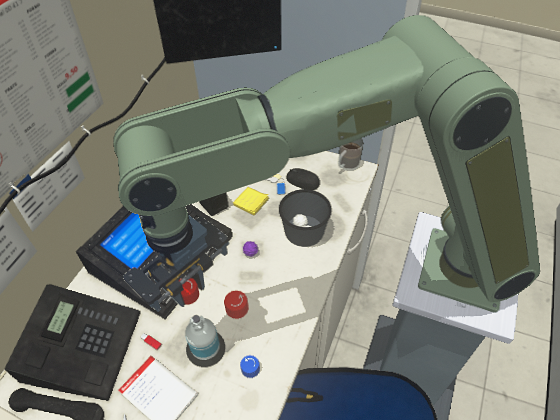

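View pics/s8c.png

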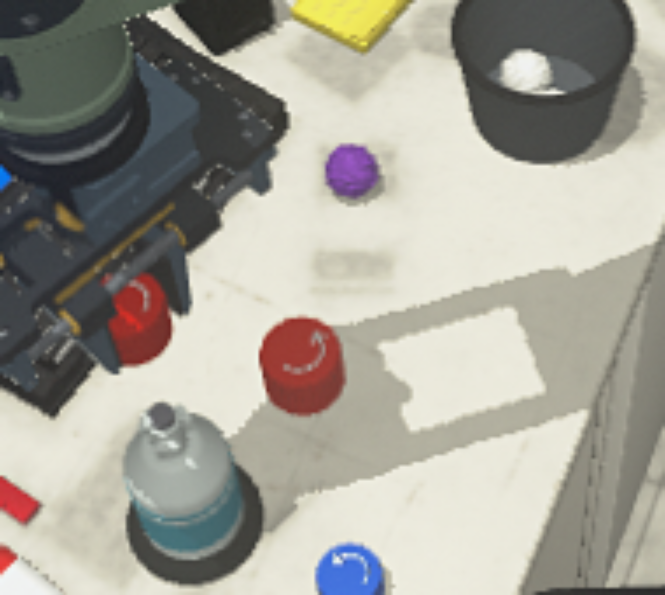

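View pics/t8.png

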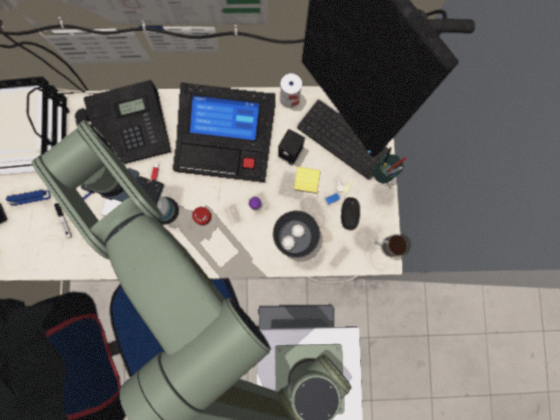

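View pics/w8.png

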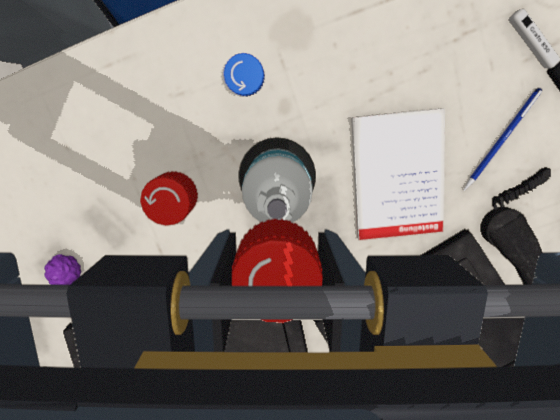

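The cap is held level in the gripper. Its top is at about 278 mm, so its underside is about 99 mm above the mouth. The neck is open at wrist (277,207), and both balls are in the bin at top (298,231) and (289,242). The mug, notes and mouse have not moved.

```bash
python3 -c "
from workcell import *
print(job_done())"
```

```text
the job is handed in; nothing more can be done
None
```

I put both white paper balls in the bin first, then opened the bottle. I pressed the red cap down about 5 mm (10 N), turned it 60° anticlockwise while pressed, and lifted it straight off.

I handed the job in at about 18 s, with the cap still in the gripper. My last checks showed:

- **Cap:** it is level to within 0.1° and still, gripped at 40.5 mm wide. It is centred over the mouth to within about 1–2 mm, with its underside about 99 mm above it.
- **Bin:** it is upright with both balls inside.
- **Other things:** the mug, notes, mouse and look-alikes looked unmoved in the pictures; I did not measure them.

**Uncertain:** the cameras disagreed by up to 2 mm on the cap's position, which is within calibration. The last circle fits to the cap were off because the gripper partly hid it, so its centring is taken from the TCP position. No check failed.

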